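Brace the stoneware jar and twist off its tight lid

ROBOT

A 6-joint arm with a two-finger parallel gripper is mounted at the origin on the work surface. World frame = base frame: x ahead of the robot, y to its left, z up, the work surface at z = 0. Lengths are in m, angles in rad, forces in N, time in s.
With the tool pointing down it reaches from about 0.325 to 0.775 m from the base axis. Payload 5.5 kg.
Tool frame: the origin (TCP) lies midway between the tips of the shut fingers; the grasp point (between the pads) lies robot.grip_depth behind it (robot.grip_depth is the distance from the TCP to the grasp point, in m); z points along the fingers, y is the line along which they close (so a half turn about z gives the same grasp; the last joint's range is limited). The gripper opens to 88 mm and grips with 3 to 60 N. Pads are 20 mm wide; open, the fingers measure 115 mm over their backs; the gripper's body (75 mm by 178 mm) begins 61 mm behind the grasp point.
Start: joints at [1.109, 0.091, 1.231, -0, 1.82, -0.057], TCP at [0.236, 0.552, 0.223] pointing down, gripper open.
Joint ranges: [-2.87, 2.87], [-0.86, 2.18], [0.17, 2.46], [-1.51, 4.65], [0.06, 2.69], [-2.65, 2.65]. Speed limits (rad/s): [2.57, 2.57, 3.01, 3.14, 3.14, 3.14].

INTERFACE

Orientations are given as a unit quaternion [x, y, z, w].
In Python, from station import robot gives the robot as it stands.
- The arm moves only by the shell command python3 -m handwheel 'ROWS' [FORCE]. ROWS is JSON, a list of rows, each a list of 7 numbers: the turn, a rotation vector about the tool's x, y, z in rad, then the shift along the tool's x, y, z in mm, then the closure, from 0 (fully open) to 1 (shut). A call has 1 to 12 rows; each row shifts and turns the commanded pose from where the row before left it, along the tool's axes as they then stand; what a row does not reach is not made up. A row lasts 1/12 s, in which the tool goes at most 41.7 mm and 7.16 degrees, less where a joint would pass 70% of its speed; a pose out of reach is approached as far as the arm can. A call is refused whole if a number of a shift passes 41.7 or a number of a turn 0.125, either way. A call with a gripper value outside its range is refused whole. The fingers move at their own pace and stop on an object; FORCE is the grip in N (left out, the last holds). Time passes only in rows, so rows that do not move let the fingers close. It gives the time, the measured TCP pose, the force, the opening and the grip force at its end, in the units of the state.
- robot.state(): the state, without advancing time (a new reading comes with each control period).
- robot.capture(name): name is "scene" or "top"; returns a dict with "image" (420x560x3 uint8, blue, green, red), "fx", "fy", "cx", "cy" (pixels), "dist" ([k1, k2, p1, p2, k3] as OpenCV has them; the pictures are not rectified), "rvec" (rotation vector, rad) and "tvec" (3), from world to camera coordinates, as OpenCV has them. Camera axes: x right, y down, z forward; pixel columns grow to the right and rows downward; lengths in m; the calibration is good to about 2 mm. A picture is of the moment at which its call begins. There is no depth.
- robot.sign_off(): hands the job in; it is judged then, once.
Trained networks look in a picture, given as the dict that the camera call returned (one of the last four; its "shot" number tells which), for a name from the list of things; names that differ only in an ending like _2 or _b are one class to them, and where a whole thing is asked for, a point or a joint stands for the part that bears it (a point fixed in the world has none). Each returns a list of dicts, best first, with "score" (0 to 1); they miss things now and then, are a little off and sometimes report something else, mostly with a low value. They report only what shows in the picture. A call takes as long as a camera call. They do not tell look-alikes from the thing itself.
- robot.cut_out(target, picture): "mask" (420x560 bool, what is visible of it).
- robot.place_of(target, picture): "centre" ([x, y, z] in m, in world coordinates, good to about 4 mm: a listed point, or the origin of a listed thing).
The state is a dict: "t": time; "joints": joint angles; "joint_vel": joint speeds; "joint_efforts": joint torques, N m; "ee_pos": TCP position; "tcp_rot": TCP orientation; "wrist_force": force on the tool from outside, world axes, zero at the start; "wrist_torque": the same for the moment, N m; "width": finger opening in m; "gripper_force": force on a finger pad.
Only numpy, scipy, OpenCV 4.12 (cv2) and the standard library are available. Lean on these libraries where they do the work, as an engineer would, in place of code of your own. Each camera call takes 0.05 s, during which the arm holds its last target. There are 200 camera calls.

TASK

Open the white stoneware jar that stands in the bench brace: first turn the brace's dial clockwise until its white pointer is at the one long, thick scale mark (90 degrees from the start of the scale, not tighter), so that the jar is braced and cannot turn. Then unscrew the tight wooden lid anticlockwise just until its thread lets go, without turning or lifting the jar, and raise it straight up. Finish while still holding the lid in the gripper, level, still and clear of the jar, about 2 cm above the jar's mouth; do not put it down or let go, and leave the bowl, tin, loaf and mug alone.

Things in the scene. Friction and masses are not known exactly. Their poses are not given: they have to be found in the camera images.
- brace: Fixed grey bench brace, plate 130 (x) x 320 (y) x 12 mm; origin: centre of its underside on the bench, z up. Near its -y end a fixed V jaw of black rubber, 62 mm high, opens to +y with the jar before it. Near its +y end a grey-painted housing, 100 x 88 mm, top 75 mm above the bench, carries the dial, axis at (0, +78 mm). A pad comes out of it towards -y as the dial turns clockwise.
- dial (a joint): Dial angle in rad, growing clockwise seen from above; 0 = pointer at the first tick (brace -x), ticks each 15 degrees, the long thick mark at 1.571 (brace +y). Stops at 0 and 2.3; starts at 0.2 to 0.6. Stays where left; friction 0.16 N m plus about 0.1 from the pad, which meets the jar at about 0.7 to 1.1 and pushes about 17 N at the mark.
- dial_grip (a point): On the dial's axis at the height to grip, 102 mm above the bench, turns with the dial. The dial: black hub 48 mm across, 8 mm high, with an upright bar grip 46 mm long, 14 mm thick, top 115 mm above the bench. The bar lies along this point's x axis (pinch it across y); the white pointer line is on its -x half.
- dial_mark (a point): Fixed: outer end of the long thick scale mark on top of the housing, 41 mm from the dial's axis.
- pad: Black rubber pad of the brace, 44 wide x 40 mm high, spring-loaded, that the dial pushes against the jar; origin: middle of its front face, 47 mm above the bench.
- jar: Loose white stoneware jar with two blue bands, round, 72 mm across, body 88 mm high with a flat shoulder, then a neck 43 mm across; 0.35 to 0.7 kg. It stands on the brace's plate, 12 mm above the bench, axis at about brace (0, -69 mm). Origin: centre of its underside, z up. If not braced, it turns with the lid.
- jar_mouth (a point): Centre of the jar's mouth, on its axis, 107.5 mm above its underside.
- lid: Wooden twist-off lid, round, 64 mm across, 40 mm high: upper 22 mm solid, below it a hollow skirt (63 mm across) over the neck. Origin: centre of the skirt's lower edge, z up. Shut, the origin is 89.5 mm above the jar's underside, 18 mm below the mouth and 1.5 mm above the jar's shoulder; the lid's top is 141.5 mm above the bench. 80 g.
- lid_top (a point): Centre of the lid's top, 40 mm above its origin. Lid thread: tight, 0.2 to 0.7 N m to turn; anticlockwise seen from above it comes free after 36 to 47 degrees and a springy seal lifts it up to 3 mm; past about 75 degrees it meets a stop and would turn the jar, so about 60 degrees is right. Clockwise it is blocked.
- bowl: Blue ceramic bowl, 140 mm across, 55 mm high, a bystander. Origin: centre of the underside.
- tin: Dark steel loaf tin, 110 x 210 x 70 mm, a bystander. Origin: centre of the underside.
- loaf: Small brown loaf, 90 x 140 x 80 mm, a bystander. Origin: centre of the underside.
- mug: White mug, 80 mm across, 90 mm high, a bystander. Origin: centre of the underside.
Not all that is in view belongs to the job. What is meant by the lid is not orange, and is the larger of those in its own colour.

How it is judged:
By the outcome, as a careful person would: the job done as asked, in the order asked, and still so for the second after the job is handed in, while the arm keeps its last pose, push and grip.
It also fails if it takes over 51 s, if anything falls off the work surface, if the arm or the gripper's body presses on something with over 40 N, if the wrist force passes 120 N, or if a joint passes its speed limit or range.

## Working session

There is one attempt and no reset: what is moved stays moved. The work goes in short steps, Python scripts to look and compute and a shell command to move; the robot and the scene stay as the last step left them, time stands still between calls to the robot, and variables do not carry over. Pictures are saved under pics/ and viewed, at most 10 in all, crops included, and the job is handed in when it is done.

```bash
mkdir -p pics; python3 - <<'E'
from station import robot
import cv2, numpy as np
print(robot.grip_depth); s=robot.state(); print({k:np.round(v,3).tolist() for k,v in s.items()})
for c in("scene","top"):
    p=robot.capture(c); cv2.imwrite(f"pics/{c}0.png",p["image"]); print(c,p["fx"],p["rvec"],p["tvec"])
    for n in("brace","dial","dial_grip","dial_mark","pad","jar","jar_mouth","lid","lid_top"):
        print(n,[(round(d["score"],2),np.round(d["centre"],4).tolist()) for d in robot.place_of(n,p)][:5])
E
```

```text
0.0187
{'t': 0.0, 'joints': [1.109, 0.092, 1.232, -0.0, 1.82, -0.057], 'joint_vel': [-0.001, 0.0, -0.002, -0.001, -0.001, 0.0], 'joint_efforts': [-0.0, -44.647, -40.644, 0.07, 0.03, -0.0], 'ee_pos': [0.236, 0.551, 0.222], 'tcp_rot': [0.201, 0.98, -0.001, -0.0], 'wrist_force': [0.322, 0.341, 0.026], 'wrist_torque': [-0.008, 0.014, -0.023], 'gripper_force': 0.0, 'width': 0.088}
scene 405.4066281912382 [ 2.33117898  0.6251331  -0.21783405] [-0.45833016 -0.10476618  1.32908928]
brace [(0.76, [0.4989, -0.0404, -0.0004])]Traceback (most recent call last):
  File "<stdin>", line 7, in <module>
ValueError: it knows: bowl, brace, dial_grip, dial_mark, jar, jar_mouth, lid, lid_top, loaf, mug, pad, tin
```

```bash
python3 - <<'E'
from station import robot
import cv2, numpy as np
ims=[]
for c in("scene","top"):
    p=robot.capture(c); ims.append(p["image"]); cv2.imwrite(f"pics/{c}1.png",p["image"]); print(c)
    for n in("brace","dial_grip","dial_mark","pad","jar","jar_mouth","lid","lid_top","mug","bowl","tin","loaf"):
        print(n,[(round(d["score"],2),np.round(d["centre"],4).tolist(),[int(v) for v in cv2.projectPoints(np.array([d["centre"]]),p["rvec"],p["tvec"],np.array([[p["fx"],0,p["cx"]],[0,p["fy"],p["cy"]],[0,0,1]]),np.array(p["dist"]))[0].ravel()]) for d in robot.place_of(n,p)][:5])
E
```

```text
scene
brace [(0.58, [0.502, -0.0396, 0.0005], [264, 252])]
dial_grip [(0.61, [0.5399, 0.0282, 0.1034], [288, 217])]
dial_mark [(0.65, [0.5575, 0.0667, 0.0778], [300, 217]), (0.43, [0.2766, 0.3955, -0.0009], [272, 144])]
pad [(0.37, [0.4863, -0.0678, 0.0475], [253, 246])]
jar [(0.65, [0.4712, -0.1007, 0.0162], [243, 259])]
jar_mouth [(0.72, [0.4716, -0.0995, 0.0162], [243, 259]), (0.52, [0.4871, -0.0684, 0.0467], [253, 246]), (0.18, [0.4488, 0.4359, -0.0005], [320, 153])]
lid [(0.84, [0.4711, -0.0997, 0.1016], [241, 239]), (0.81, [0.2975, -0.173, 0.0007], [177, 255]), (0.58, [0.4205, -0.2882, -0.001], [186, 306])]
lid_top [(0.96, [0.4691, -0.0952, 0.1404], [241, 228]), (0.84, [0.2982, -0.1727, 0.0373], [175, 247]), (0.75, [0.416, -0.2849, 0.0293], [184, 298])]
mug [(0.93, [0.2757, 0.3958, 0.0017], [272, 143]), (0.65, [0.4705, -0.1017, 0.1064], [240, 238]), (0.35, [0.5617, -0.4535, 0.0012], [191, 390])]
bowl [(0.93, [0.5611, -0.455, 0.0024], [191, 390])]
tin [(0.77, [0.4518, 0.4375, -0.0007], [321, 154])]
loaf [(0.65, [0.7882, 0.0704, 0.0007], [373, 266])]
top
brace [(0.71, [0.5007, -0
[... 239 characters left out ...]
]
jar [(0.67, [0.466, -0.1026, 0.0111], [319, 221])]
jar_mouth [(0.62, [0.4699, -0.1025, 0.1227], [320, 213])]
lid [(0.9, [0.4688, -0.1032, 0.1032], [320, 215]), (0.82, [0.418, -0.289, -0.0061], [382, 236]), (0.71, [0.2977, -0.1745, 0.0033], [346, 278])]
lid_top [(0.9, [0.4716, -0.1013, 0.1399], [320, 212]), (0.81, [0.412, -0.2857, 0.0332], [383, 236]), (0.55, [0.2939, -0.1757, 0.034], [347, 279])]
mug [(0.59, [0.2732, 0.3951, -0.0029], [152, 292])]
bowl [(0.86, [0.5612, -0.4544, 0.0008], [433, 187])]
tin [(0.56, [0.4498, 0.4393, 0.003], [137, 233]), (0.33, [0.5447, 0.0273, 0.1046], [272, 190])]
loaf [(0.95, [0.7878, 0.0771, -0.0013], [255, 121]), (0.6, [0.469, -0.1019, 0.1213], [320, 214])]
```

View pics/scene1.png

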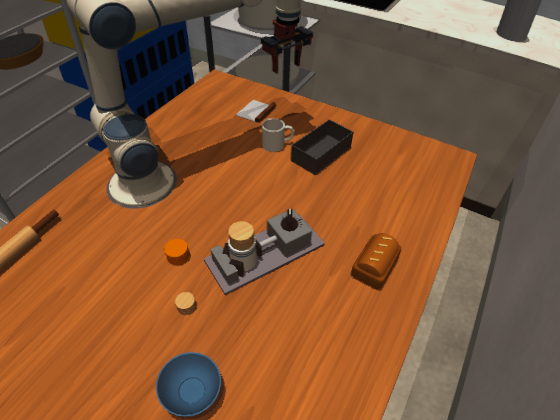

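View pics/top1.png

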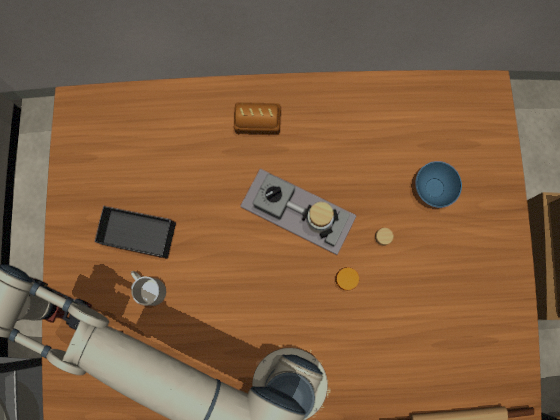

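The candidates for the lid are the wooden lid on the jar at scene (241,232), the orange lid at (176,250) and the small wooden lid at (186,302). The larger non-orange wooden one is on the jar, so I'll check it and the dial pointer in a close crop.

```bash
cat > h.py <<'E'
from station import robot
import cv2, numpy as np
def K(p): return np.array([[p["fx"],0,p["cx"]],[0,p["fy"],p["cy"]],[0,0,1.]]),np.array(p["dist"],float)
def proj(P,p): return cv2.projectPoints(np.array(P,float).reshape(-1,3),np.array(p["rvec"]),np.array(p["tvec"]),*K(p))[0].reshape(-1,2)
def rectify(p,z,cx,cy,half,px):
    "orthographic view of plane z: image up = world x, left = world y"
    u=(np.arange(px)+.5)/px*2*half-half; Y,X=np.meshgrid(cy-u,cx-u)
    q=proj(np.stack([X,Y,np.full_like(X,z)],-1),p).reshape(px,px,2).astype(np.float32)
    return cv2.remap(p["image"],q[...,0],q[...,1],cv2.INTER_CUBIC)
E
python3 - <<'E'
from h import *
s=robot.capture("scene");t=robot.capture("top")
c=cv2.resize(s["image"][195:295,195:335],None,fx=4,fy=4,interpolation=cv2.INTER_CUBIC)
# dial patches, plane z=0.075 (scale)
d=[rectify(p,.075,.54,.027,.06,200) for p in (t,s)]
cv2.imwrite("pics/crop1.png",np.hstack([c,np.vstack(d)]))
E
```

```text
(no output)
```

View pics/crop1.png

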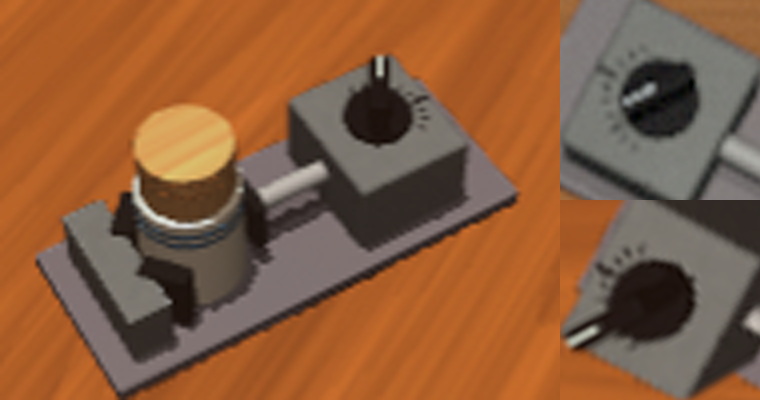

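The crop confirms the lid on the jar: large, wooden, in the V jaw, at scene (241,232). The pointer is about 30° into the scale, and the thick mark is at the housing's far side. Next I'll measure the yaw and the dial angle.

```bash
cat >> h.py <<'E'
def pointer(p,ax=(.5405,.027),thr=135,z=.115):
    im=rectify(p,z,ax[0],ax[1],.03,240); g=im.min(axis=2)
    yy,xx=np.mgrid[:240,:240]; 
    m=(g>thr)
    n,l,st,ce=cv2.connectedComponentsWithStats(m.astype(np.uint8))
    out=[]
    for i in range(1,n):
        if st[i,4]<60: continue
        ys,xs=np.nonzero(l==i); X=ax[0]-(ys+.5)/240*.06+.03; Y=ax[1]-(xs+.5)/240*.06+.03
        P=np.c_[X,Y]; c=P.mean(0); w,v=np.linalg.eigh(np.cov((P-c).T)); a=v[:,1]
        out.append((st[i,4],c.round(4).tolist(),np.round(np.sqrt(w)*1e3,1).tolist(),round(float(np.degrees(np.arctan2(a[1],a[0]))%180),1), round(float(np.degrees(np.arctan2(c[1]-ax[1],c[0]-ax[0]))),1)))
    return out
E
python3 - <<'E'
from h import *
s=robot.capture("scene");t=robot.capture("top")
for p in (t,s):
    m=robot.cut_out("brace",p)[0]["mask"].astype(np.uint8)*255
    q=dict(p,image=cv2.merge([m,m,m])); 
    # plate colour mask rectified on plate top
    r=rectify(q,.012,.5,-.04,.25,500)[...,0]>127
    ys,xs=np.nonzero(r); W=np.c_[.75-(ys+.5)/500*.5-0, -.04+.25-(xs+.5)/500*.5].astype(np.float32)
    print("brace",cv2.minAreaRect(W*1000))
    print("pointer",pointer(p), pointer(p,thr=110))
    for n in("dial_grip","dial_mark","jar_mouth","lid_top","lid","brace"):
        print(n,[np.round(d["centre"],4).tolist() for d in robot.place_of(n,p) if d["score"]>.4][:1])
    l=robot.cut_out("lid",p)[0]["mask"].astype(np.uint8)
    # yellow top disc
    r=rectify(p,.1415,.47,-.1,.06,240); h=cv2.cvtColor(r,cv2.COLOR_BGR2HSV)
    mm=((h[...,2]>190)&(h[...,1]>70)).astype(np.uint8); n,lb,st,ce=cv2.connectedComponentsWithStats(mm); i=1+np.argmax(st[1:,4])
    cs,_=cv2.findContours((lb==i).astype(np.uint8),0,2); (cx,cy),rad=cv2.minEnclosingCircle(max(cs,key=len))
    print("disc",.53-(cy+.5)*.0005,-.04-(cx+.5)*.0005,rad*.0005, st[i])
E
```

```text
brace ((499.3174133300781, -40.805419921875), (321.71533203125, 132.06044006347656), 61.898651123046875)
pointer [(np.int32(315), [0.537, 0.0325], [0.9, 1.7], 131.6, 122.6), (np.int32(113), [0.5332, 0.0392], [0.6, 0.9], 96.1, 120.9), (np.int32(62), [0.5305, 0.0447], [0.5, 0.6], 90.6, 119.5)] [(np.int32(262), [0.568, 0.0555], [0.9, 1.7], 161.5, 46.0), (np.int32(17950), [0.5542, 0.0196], [12.8, 21.0], 55.1, -28.3), (np.int32(1203), [0.5325, 0.053], [1.5, 5.2], 171.5, 107.0), (np.int32(1310), [0.5343, 0.0373], [1.2, 5.7], 118.7, 121.2), (np.int32(393), [0.5151, 0.0552], [1.4, 3.1], 7.0, 132.0), (np.int32(124), [0.5116, 0.0427], [0.5, 1.3], 65.6, 151.4)]
dial_grip [[0.5428, 0.0266, 0.1032]]
dial_mark [[0.5578, 0.0674, 0.0696]]
jar_mouth [[0.4693, -0.1039, 0.1218]]
lid_top [[0.4709, -0.1004, 0.1409]]
lid [[0.4672, -0.1042, 0.103]]
brace [[0.5013, -0.0436, -0.003]]Traceback (most recent call last):
  File "<stdin>", line 16, in <module>
    return _wrapfunc(a, 'argmax', axis=axis, out=out, **kwds)
    return bound(*args, **kwds)
ValueError: attempt to get argmax of an empty sequence
```

```bash
cat >> h.py <<'E'
from scipy.spatial.transform import Rotation as R
def go(x,y,z,ya):
    "tool-frame turn about z and shift (in the tool frame after the turn) to reach TCP target, tool y at ya deg"
    s=robot.state(); r=R.from_quat(s["tcp_rot"]); a=np.radians(ya)
    g=R.from_matrix(np.c_[[-np.sin(a),np.cos(a),0],[np.cos(a),np.sin(a),0],[0,0,-1]]) 
    g2=R.from_matrix(np.c_[[np.sin(a),-np.cos(a),0],[-np.cos(a),-np.sin(a),0],[0,0,-1]]) 
    rv=min([(r.inv()*q).as_rotvec() for q in (g,)],key=np.linalg.norm)
    print("t",round(s["t"],2),"turn",rv.round(3),"shift mm after turn",(g.inv().apply(np.array([x,y,z])-s["ee_pos"])*1e3).round(1),"now y ang",round(float(np.degrees(np.arctan2(*r.as_matrix()[:2,1][::-1]))),2),"pos",np.round(s["ee_pos"],4),"F",np.round(s["wrist_force"],1),"M",np.round(s["wrist_torque"],2),"w",round(s["width"],4),"gf",round(s["gripper_force"],1),"j6",round(s["joints"][5],2))
E
python3 -m handwheel '[[0,0,0.106,0,0,0,0],[0,0,0.106,0,0,0,0],[0,0,0.106,0,0,0,0],[0,0,0.106,0,0,0,0],[0,0,0.106,0,0,0,0],[0,0,0.106,0,0,0,0]]' 40
python3 -c "
from h import *
go(.540,.0275,.13,30.5)"
```

```text
t: 2.5
ee_pos: [0.2363, 0.5515, 0.2226]
tcp_rot: [0.499, 0.866, 0.0, 0.0]
wrist_force: [0.8, -0.3, -1.1]
width: 0.0879
gripper_force: 0.0
t 2.5 turn [ 0.     0.    -0.008] shift mm after turn [-605.7   -4.3   92.6] now y ang 30.07 pos [0.2363 0.5515 0.2226] F [ 0.8 -0.3 -1.1] M [-0.11  0.02 -0.04] w 0.0879 gf 0.0 j6 0.58
```

```bash
python3 -m handwheel '[[0,0,0,-15,0,0,0],[0,0,0,-30,0,0,0],[0,0,0,-35,0,0,0],[0,0,0,-35,0,0,0],[0,0,0,-35,0,0,0],[0,0,0,-35,0,0,0],[0,0,0,-35,0,0,0],[0,0,0,-35,0,0,0],[0,0,0,-35,0,0,0],[0,0,0,-35,0,0,0],[0,0,0,-35,0,0,0],[0,0,0,-35,0,0,0]]' 40 >/dev/null
python3 -m handwheel '[[0,0,0,-35,0,0,0],[0,0,0,-35,0,0,0],[0,0,0,-35,0,0,0],[0,0,0,-35,0,0,0],[0,0,0,-30,0,0,0],[0,0,0,-20,0,0,0],[0,0,0,-10,0,0,0],[0,0,0,0,0,0,0],[0,0,0,0,0,0,0]]' 40
python3 -c "
from h import *
go(.540,.0275,.13,30.5)
s=robot.capture('scene');t=robot.capture('top')
for p in (s,t): print([np.round(d['centre'],4).tolist() for d in robot.place_of('dial_grip',p)])
c=cv2.resize(s['image'][170:290,195:335],None,fx=4,fy=4,interpolation=cv2.INTER_CUBIC)
cv2.imwrite('pics/c2.png',c)"
```

```text
t: 4.25
ee_pos: [0.5369, 0.0385, 0.2226]
tcp_rot: [0.497, 0.868, 0.0, -0.0]
wrist_force: [0.2, 0.4, -0.7]
width: 0.0877
gripper_force: 0.0
t 4.25 turn [-0.    -0.001 -0.003] shift mm after turn [-11.1  -2.9  92.6] now y ang 30.34 pos [0.5369 0.0385 0.2226] F [ 0.2  0.4 -0.7] M [-0.08  0.02 -0.04] w 0.0877 gf 0.0 j6 -0.52
[[0.542, 0.0293, 0.1052]]
[]
```

View pics/c2.png

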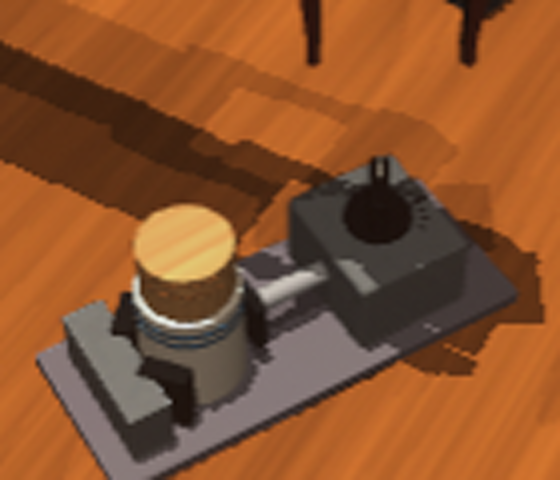

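The fingers at crop (312,50) and (470,50) straddle the dial bar at (380,170), and nothing is in the way. Descending.

```bash
python3 -m handwheel '[[0,0,0,-11,-2,15,0],[0,0,0,0,0,30,0],[0,0,0,0,0,30,0],[0,0,0,0,0,30,0],[0,0,0,0,0,15,0],[0,0,0,0,0,8,0],[0,0,0,0,0,6,0],[0,0,0,0,0,0,0.3],[0,0,0,0,0,0,0.5]]' 40
python3 -c "
from h import *
go(.541,.028,.088,30.5)
s=robot.capture('scene');c=cv2.resize(s['image'][170:290,195:335],None,fx=4,fy=4,interpolation=cv2.INTER_CUBIC)
cv2.imwrite('pics/c3.png',c)"
```

```text
t: 5.2
ee_pos: [0.5415, 0.028, 0.09]
tcp_rot: [0.497, 0.868, 0.0, 0.001]
wrist_force: [0.6, 0.2, -0.9]
width: 0.0775
gripper_force: 0.0
t 5.2 turn [ 0.002  0.001 -0.002] shift mm after turn [ 0.3 -0.4  2. ] now y ang 30.4 pos [0.5415 0.028  0.09  ] F [ 0.6  0.2 -0.9] M [-0.02  0.01  0.03] w 0.0775 gf 0.0 j6 -0.54
```

View pics/c3.png

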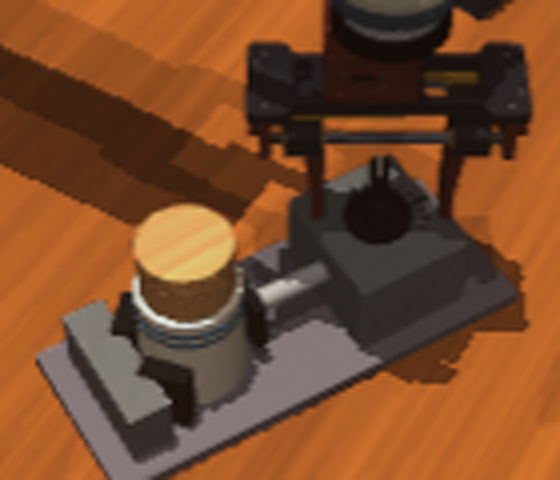

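The fingers at (318,215) and (447,215) are centred on the bar at x=380. Closing gently first.

```bash
python3 -m handwheel '[[0,0,0,0,0,2,0.7],[0,0,0,0,0,0,1],[0,0,0,0,0,0,1],[0,0,0,0,0,0,1],[0,0,0,0,0,0,1],[0,0,0,0,0,0,1],[0,0,0,0,0,0,1],[0,0,0,0,0,0,1],[0,0,0,0,0,0,1],[0,0,0,0,0,0,1]]' 8
python3 -c "
from h import *
go(.541,.028,.088,30.5)"
```

```text
t: 6.08
ee_pos: [0.5401, 0.0271, 0.0866]
tcp_rot: [0.497, 0.867, -0.001, -0.001]
wrist_force: [-4.6, -2.3, 3.1]
width: 0.0145
gripper_force: 8.0
t 6.08 turn [-0.002 -0.    -0.003] shift mm after turn [ 0.3  1.2 -1.4] now y ang 30.34 pos [0.5401 0.0271 0.0866] F [-4.6 -2.3  3.1] M [-0.36  0.76 -0.15] w 0.0145 gf 8.0 j6 -0.54
```

```bash
python3 -m handwheel '[[0,0,0,0,-1.5,-1,1],[0,0,0,0,0,0,1],[0,0,0,0,0,0,1]]' 8
python3 -c "
from h import *
go(.541,.028,.088,30.5)"
```

```text
t: 6.33
ee_pos: [0.5399, 0.0271, 0.0867]
tcp_rot: [0.497, 0.868, 0.0, 0.0]
wrist_force: [4.8, 1.2, -6.9]
width: 0.0147
gripper_force: 8.0
t 6.33 turn [ 0.001 -0.    -0.002] shift mm after turn [ 0.2  1.4 -1.3] now y ang 30.36 pos [0.5399 0.0271 0.0867] F [ 4.8  1.2 -6.9] M [ 0.06 -0.81 -0.19] w 0.0147 gf 8.0 j6 -0.54
```

```bash
python3 -m handwheel '[[0,0,0,0,0.7,1,1],[0,0,0,0,0,0,1],[0,0,0,0,0,0,1],[0,0,0.06,0,0,0,1],[0,0,0.08,0,0,0,1],[0,0,0.08,0,0,0,1],[0,0,0.08,0,0,0,1],[0,0,0,0,0,0,1]]' 40
python3 -c "
from h import *
go(.541,.028,.088,-28.5)"
```

```text
t: 7.0
ee_pos: [0.5396, 0.0269, 0.0867]
tcp_rot: [0.622, 0.783, -0.001, -0.0]
wrist_force: [-2.3, -1.3, -1.3]
width: 0.0137
gripper_force: 39.9
t 7.0 turn [-0.001  0.001  0.724] shift mm after turn [ 1.6  0.7 -1.3] now y ang 13.01 pos [0.5396 0.0269 0.0867] F [-2.3 -1.3 -1.3] M [-0.3   0.41 -0.17] w 0.0137 gf 39.9 j6 -0.24
```

```bash
python3 -m handwheel '[[0,0,0.08,0,0,0,1],[0,0,0.08,0,0,0,1],[0,0,0.08,0,0,0,1],[0,0,0.08,0,0,0,1],[0,0,0.08,0,0,0,1],[0,0,0.08,0,0,0,1],[0,0,0.08,0,0,0,1],[0,0,0.07,0,0,0,1],[0,0,0.05,0,0,0,1],[0,0,0.03,0,0,0,1],[0,0,0,0,0,0,1],[0,0,0,0,0,0,1]]' 40
python3 -c "
from h import *
go(.5398,.027,.088,-28.4)"
```

```text
t: 8.0
ee_pos: [0.5386, 0.0271, 0.0866]
tcp_rot: [0.854, 0.52, -0.002, -0.001]
wrist_force: [-6.6, -1.6, 1.3]
width: 0.0136
gripper_force: 39.9
t 8.0 turn [-0.003  0.002  0.018] shift mm after turn [ 0.5  1.1 -1.4] now y ang -27.36 pos [0.5386 0.0271 0.0866] F [-6.6 -1.6  1.3] M [-0.26  1.27 -0.03] w 0.0136 gf 39.9 j6 0.46
```

```bash
python3 -m handwheel '[[0,0,0.018,0,-0.8,0,1],[0,0,0,0,0,0,1],[0,0,0,0,0,0,1]]' 40 >/dev/null
python3 -c "
from h import *
go(.5398,.027,.088,-28.4)"
python3 -m handwheel '[[0,0,0,0,0,0,0.5],[0,0,0,0,0,0,0],[0,0,0,0,0,0,0],[0,0,0,0,0,-20,0],[0,0,0,0,0,-35,0],[0,0,0,0,0,-35,0],[0,0,0,0,0,-35,0],[0,0,0,-41,0,-10,0],[0,0,0,-41,0,0,0],[0,0,0,-41,0,0,0],[0,0,0,0,0,0,0]]' 40
python3 - <<'E'
from h import *
go(.470,-.1005,.109,-28.4)
t=robot.capture("top");s=robot.capture("scene")
ax=(.5395,.027)
d=[cv2.resize(rectify(p,z,*ax,.06,300),None,fx=1,fy=1) for p,z in((t,.075),(s,.075))]
cv2.imwrite("pics/c4.png",np.hstack([np.vstack([d[0],d[1]]),cv2.resize(s["image"][170:320,190:315],(500,600),interpolation=cv2.INTER_CUBIC)]))
for p in(t,s): print(pointer(p,ax,120))
E
```

```text
t 8.25 turn [-0.002  0.002 -0.   ] shift mm after turn [ 0.5  1.2 -1.3] now y ang -28.4 pos [0.5385 0.0271 0.0867] F [-4.5 -2.9 -0.4] M [-0.56  0.93  0.13] w 0.0138 gf 39.9 j6 0.48
t: 9.17
ee_pos: [0.4792, -0.0848, 0.223]
tcp_rot: [0.861, 0.509, -0.0, 0.002]
wrist_force: [0.0, 0.2, -0.6]
width: 0.0836
gripper_force: 0.0
t 9.17 turn [ 0.003  0.002 -0.007] shift mm after turn [-18.2  -0.7 114. ] now y ang -28.81 pos [ 0.4792 -0.0848  0.223 ] F [ 0.   0.2 -0.6] M [-0.07  0.1  -0.02] w 0.0836 gf 0.0 j6 0.26
[(np.int32(892), [0.5453, 0.0373], [0.9, 5.0], 60.1, 60.6)]
[(np.int32(853), [0.5469, 0.0416], [1.1, 4.3], 64.2, 63.0), (np.int32(119), [0.5388, 0.0444], [0.6, 1.1], 38.2, 92.3), (np.int32(170), [0.5292, 0.0307], [0.5, 2.1], 19.2, 160.5), (np.int32(77), [0.5284, 0.0256], [0.5, 0.7], 46.9, -172.7), (np.int32(267), [0.5257, 0.002], [0.4, 3.4], 118.4, -119.0), (np.int32(91), [0.5255, 0.0196], [0.6, 0.8], 41.5, -152.0), (np.int32(79), [0.5226, 0.0232], [0.5, 0.8], 30.9, -167.4), (np.int32(73), [0.5166, 0.0109], [0.5, 0.7], 33.1, -144.9)]
```

View pics/c4.png

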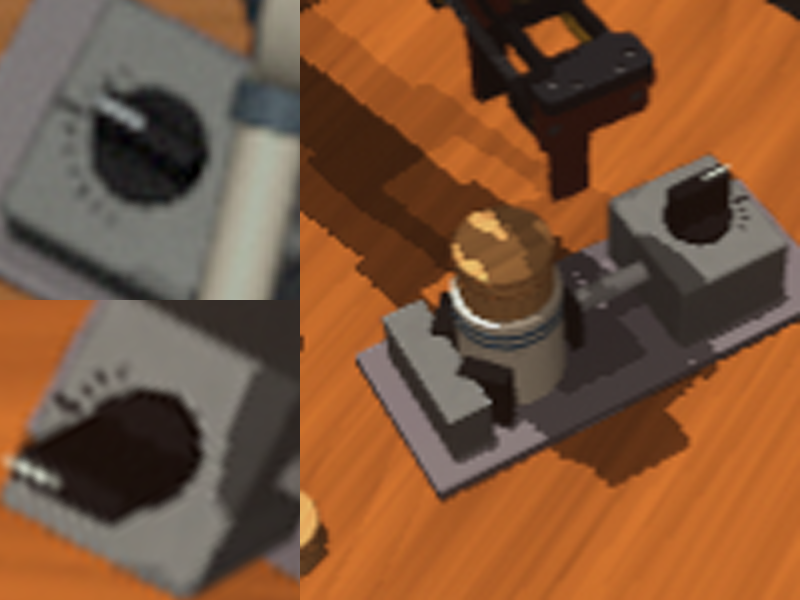

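The pointer sits at the thick mark: measured 60–63°, with the mark at about 62°. The pad is against the jar, and the lid is free below the gripper at crop (505,245). I'll remeasure the lid now.

```bash
python3 - <<'E'
from h import *
for c in("scene","top","scene"):
    p=robot.capture(c)
    for n in("lid_top","lid","jar","jar_mouth","pad"): print(c,n,[np.round(d["centre"],4).tolist() for d in robot.place_of(n,p) if d["score"]>.3 and abs(d["centre"][0]-.47)<.03][:2])
go(.469,-.1005,.14,-28.4)
E
```

```text
scene lid_top [[0.4711, -0.1009, 0.1411], [0.4708, -0.0992, 0.1198]]
scene lid [[0.4679, -0.099, 0.1009]]
scene jar [[0.4698, -0.0993, 0.0197], [0.4729, -0.0947, 0.1219]]
scene jar_mouth [[0.4719, -0.0982, 0.1188]]
scene pad [[0.4862, -0.0681, 0.0455]]
top lid_top [[0.4715, -0.1032, 0.1385]]
top lid [[0.4681, -0.1041, 0.1014]]
top jar [[0.4648, -0.1013, 0.0122]]
top jar_mouth []
top pad [[0.4675, -0.1028, 0.1385]]
scene lid_top [[0.4683, -0.0955, 0.1417]]
scene lid [[0.468, -0.0984, 0.1403], [0.4747, -0.0997, 0.1032]]
scene jar [[0.4709, -0.0994, 0.017]]
scene jar_mouth [[0.4694, -0.099, 0.1212]]
scene pad [[0.4875, -0.0702, 0.0477]]
t 10.17 turn [-0.    -0.    -0.002] shift mm after turn [-23.7  -0.8  81.5] now y ang -28.54 pos [ 0.481  -0.08    0.2215] F [-0.7  0.3 -0.1] M [-0.06  0.05 -0.01] w 0.0876 gf 0.0 j6 0.26
```

```bash
python3 -m handwheel '[[0,0,0,-12,0,0,0],[0,0,0,-12,0,0,0],[0,0,0,0,0,15,0],[0,0,0,0,0,30,0],[0,0,0,0,0,30,0],[0,0,0,0,0,20,0],[0,0,0,0,0,10,0],[0,0,0,0,0,6,0],[0,0,0,0,0,0,0]]' 8
python3 -c "
from h import *
go(.4697,-.101,.110,-28.4)
s=robot.capture('scene');cv2.imwrite('pics/c5.png',cv2.resize(s['image'][170:300,190:310],(552,598),interpolation=cv2.INTER_CUBIC))"
```

```text
t: 10.92
ee_pos: [0.469, -0.1016, 0.1099]
tcp_rot: [0.86, 0.511, -0.0, -0.0]
wrist_force: [0.3, 0.1, 0.4]
width: 0.0881
gripper_force: 0.0
t 10.92 turn [-0.001  0.    -0.003] shift mm after turn [ 0.9  0.3 -0.1] now y ang -28.58 pos [ 0.469  -0.1016  0.1099] F [0.3 0.1 0.4] M [-0.07  0.13  0.03] w 0.0881 gf 0.0 j6 0.21
```

View pics/c5.png

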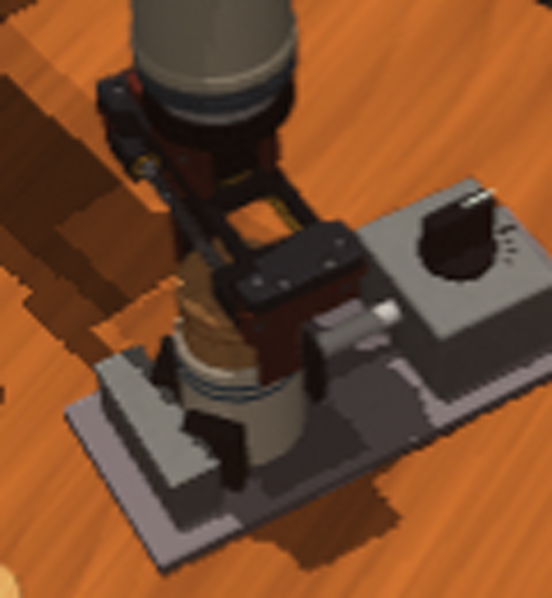

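The fingers straddle the lid, crop about (220,320), with nothing touching. Closing gently.

```bash
python3 -m handwheel '[[0,0,0,0,0,0,0.15],[0,0,0,0,0,0,0.3],[0,0,0,0,0,0,0.5],[0,0,0,0,0,0,0.5],[0,0,0,0,0,0,0.5],[0,0,0,0,0,0,0.5],[0,0,0,0,0,0,0.5]]' 5
python3 -c "
from h import *
go(.4697,-.101,.110,-28.4)"
```

```text
t: 11.55
ee_pos: [0.4692, -0.1007, 0.1114]
tcp_rot: [0.859, 0.511, -0.0, -0.0]
wrist_force: [-4.7, 1.1, 5.6]
width: 0.0636
gripper_force: 5.0
t 11.55 turn [-0.001 -0.    -0.002] shift mm after turn [0.  0.6 1.4] now y ang -28.51 pos [ 0.4692 -0.1007  0.1114] F [-4.7  1.1  5.6] M [ 0.33  1.03 -0.01] w 0.0636 gf 5.0 j6 0.22
```

```bash
python3 -m handwheel '[[0,0,0,0,-0.6,-0.6,0.5],[0,0,0,0,0,0,0.5],[0,0,0,0,0,0,0.5]]' 5
python3 -c "
from h import *
go(.4697,-.101,.110,-28.4)"
```

```text
t: 11.8
ee_pos: [0.4691, -0.1007, 0.1114]
tcp_rot: [0.86, 0.511, 0.0, 0.0]
wrist_force: [-1.8, 1.1, 3.5]
width: 0.0635
gripper_force: 5.0
t 11.8 turn [ 0.    -0.    -0.002] shift mm after turn [-0.   0.7  1.4] now y ang -28.52 pos [ 0.4691 -0.1007  0.1114] F [-1.8  1.1  3.5] M [0.2  0.53 0.04] w 0.0635 gf 5.0 j6 0.22
```

```bash
python3 -m handwheel '[[0,0,0,0,-0.4,-0.6,0.6],[0,0,0,0,0,0,0.6],[0,0,0,0,0,0,0.6],[0,0,-0.03,0,0,0,0.6],[0,0,-0.06,0,0,0,0.6],[0,0,-0.06,0,0,0,0.6],[0,0,-0.06,0,0,0,0.6],[0,0,-0.06,0,0,0,0.6],[0,0,-0.06,0,0,0,0.6],[0,0,0,0,0,0,0.6]]' 55
python3 -c "
from h import *
go(.4697,-.101,.110,31.5)"
```

```text
t: 12.63
ee_pos: [0.4686, -0.1007, 0.1115]
tcp_rot: [0.763, 0.646, -0.0, -0.0]
wrist_force: [0.3, -0.8, -0.4]
width: 0.0632
gripper_force: 55.0
t 12.63 turn [-0.     0.    -0.716] shift mm after turn [-0.8  0.8  1.5] now y ang -9.52 pos [ 0.4686 -0.1007  0.1115] F [ 0.3 -0.8 -0.4] M [-0.08  0.17  0.3 ] w 0.0632 gf 55.0 j6 -0.12
```

```bash
python3 -m handwheel '[[0,0,-0.06,0,0,0,0.6],[0,0,-0.06,0,0,0,0.6],[0,0,-0.06,0,0,0,0.6],[0,0,-0.06,0,0,0,0.6],[0,0,-0.06,0,0,0,0.6],[0,0,0,0,0,0,0.6]]' 55 >/dev/null
python3 -c "
from h import *
go(.4697,-.101,.110,31.5)"
python3 -m handwheel '[[0,0,-0.06,0,0,0,0.6],[0,0,-0.06,0,0,0,0.6],[0,0,-0.06,0,0,0,0.6],[0,0,-0.06,0,0,0,0.6],[0,0,-0.06,0,0,0,0.6],[0,0,-0.06,0,0,0,0.6],[0,0,-0.04,0,0,0,0.6],[0,0,0,0,0,0,0.6],[0,0,0,0,0,0,0.6]]' 55 >/dev/null
python3 - <<'E'
from h import *
go(.4697,-.101,.110,31.5)
s=robot.capture('scene');t=robot.capture('top')
print(pointer(s,(.5395,.027),120)[:1])
for p in(s,t): print([np.round(d["centre"],4).tolist() for d in robot.place_of("jar",p)][:1],[np.round(d["centre"],4).tolist() for d in robot.place_of("lid_top",p)][:1])
E
```

```text
t 13.13 turn [-0.     0.    -0.417] shift mm after turn [-0.8  0.8  1.8] now y ang 7.58 pos [ 0.4686 -0.1008  0.1118] F [-0.8 -0.4  0.6] M [-0.13  0.24  0.23] w 0.063 gf 55.0 j6 -0.41
t 13.88 turn [ 0.002  0.003 -0.021] shift mm after turn [-0.2 -0.   3.7] now y ang 30.3 pos [ 0.4696 -0.1008  0.1137] F [-0.4  1.2  7.6] M [-0.06  0.29 -0.  ] w 0.0634 gf 55.0 j6 -0.81
[(np.int32(784), [0.5468, 0.0414], [1.0, 4.1], 64.1, 63.0)]
[[0.4696, -0.1012, 0.016]] [[0.4679, -0.0977, 0.1463]]
[[0.467, -0.101, 0.0128]] [[0.3004, -0.1754, 0.0387]]
```

```bash
python3 -m handwheel '[[0,0,0,0,0,-2,0.6],[0,0,0,0,0,-3,0.6],[0,0,0,0,0,-5,0.6],[0,0,0,0,0,-6,0.6],[0,0,0,0,0,-6,0.6],[0,0,0,0,0,-6,0.6],[0,0,0,0,0,-5,0.6],[0,0,0,0,0,-3,0.6],[0,0,0,0,0,-1.5,0.6],[0,0,0,0,0,0,0.6],[0,0,0,0,0,0,0.6],[0,0,0,0,0,0,0.6]]' 55 >/dev/null
python3 - <<'E'
from h import *
go(.4697,-.101,.1494,31.5)
s=robot.capture('scene');t=robot.capture('top')
for p in(s,t): print([np.round(d["centre"],4).tolist() for d in robot.place_of("jar",p)][:1],[np.round(d["centre"],4).tolist() for d in robot.place_of("lid",p)][:1],[np.round(d["centre"],4).tolist() for d in robot.place_of("jar_mouth",p)][:1])
cv2.imwrite('pics/c6.png',cv2.resize(s['image'][170:300,190:310],(552,598),interpolation=cv2.INTER_CUBIC))
E
```

```text
t 15.18 turn [-0.    -0.    -0.018] shift mm after turn [-1.   0.8 -0.6] now y ang 30.48 pos [ 0.4685 -0.1006  0.1488] F [-0.  -0.4 -1.4] M [-0.05  0.06 -0.03] w 0.0633 gf 55.0 j6 -0.81
[[0.4687, -0.1, 0.0131]] [[0.4725, -0.1026, 0.1412]] [[0.4714, -0.0991, 0.1176]]
[[0.4655, -0.1004, 0.0104]] [[0.2976, -0.1753, 0.002]] [[0.2745, 0.3965, -0.001]]
```

View pics/c6.png

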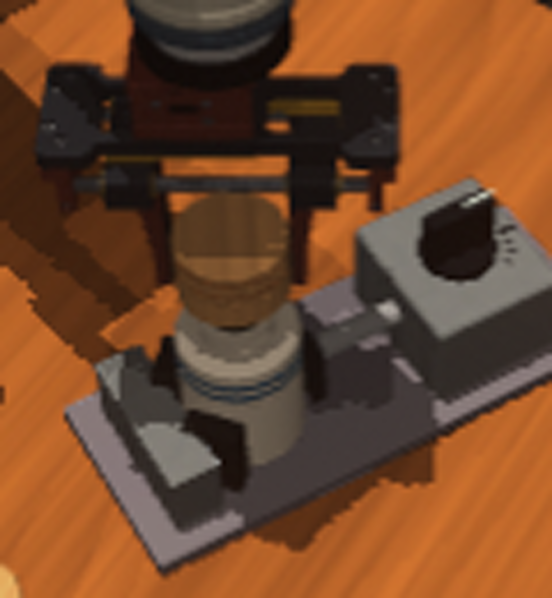

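The lid at crop (230,260) is held level above the jar's neck at (235,335). The jar is still standing in the brace, and the pointer at (478,198) is still at the mark. Handing in.

```bash
python3 -c "
from station import robot
print(robot.sign_off())"
```

```text
the job is handed in; nothing more can be done
None
```

The job is handed in at about 15 s of the 51 s: dial at the thick mark to within about 2°, lid unscrewed about 59° and held level about 2 cm above the jar's mouth, jar still in the brace; the verdict was not shown.

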